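# Wedge the flat-faced riveting stake tight in its tapered dovetail holder

### The arm

A 7-joint arm with a two-finger parallel gripper is mounted at the origin on a cart in front of the work surface, level with it; the furniture and walls round the work are solid. World frame = base frame: x ahead of the robot, y to its left, z up, the work surface at z = 0. Lengths are in m, angles in rad, forces in N, time in s.
With the tool pointing down it reaches from about 0.4 to 0.75 m from the base axis. Payload 19.5 kg.
Tool frame: the origin (TCP) lies at the very end of the fingers, on their centre line; the grasp point (between the pads) lies ctrl.tcp_to_grasp behind it (ctrl.tcp_to_grasp is the distance from the TCP to the grasp point, in m); z points along the fingers, y is the line along which they close (so a half turn about z gives the same grasp; the last joint's range is limited). The gripper opens to 85 mm and grips with 20 to 120 N. Pads are 22 mm wide; open, the fingers measure 114 mm over their backs; the gripper's body (76 mm by 85 mm) begins 54 mm behind the grasp point. The pads swing forward as they close: fully open they stand 13 mm farther back than shut.
Start: joints at [-1.202, 0.707, -0.028, 1.485, 0.022, 0.951, -0.075], TCP at [0.23, 0.527, 0.231] pointing down, gripper open.
Joint ranges: [-2.71, 2.71], [-0.32, 2.16], [-1.57, 1.52], [0, 2.45], [-1.46, 4.6], [0, 2.02], [-2.83, 2.83]. Speed limits (rad/s): [1.89, 1.89, 2.57, 2.57, 3.01, 3.01, 3.01].

### API

Orientations are given as [roll, pitch, yaw] about the fixed x, y, z axes, in that order (R = Rz(yaw) Ry(pitch) Rx(roll)).
In Python, from cell import ctrl, optics gives the robot as it stands.
- The arm moves only by the shell command python3 -m inch 'ROWS' [FORCE]. ROWS is JSON, a list of rows, each a list of 7 numbers: the shift along the world's x, y, z scaled (see below), then the turn, a rotation vector about the world's x, y, z scaled (see below), then the closure, from -1 (fully open) to 1 (shut). A call has 1 to 12 rows; each row shifts and turns the commanded pose from where the row before left it; what a row does not reach is not made up. The controller multiplies each number of a shift by 200 mm and each number of a turn by 0.1 rad. A row lasts 1/8 s, in which the tool goes at most 62.5 mm and 10.7 degrees, less where a joint would pass 70% of its speed; a pose out of reach is approached as far as the arm can. A call with a number of a shift or a turn outside -1 to 1 is refused whole. A call with a gripper value outside its range is refused whole. The fingers move at their own pace and stop on an object; FORCE is the grip in N (left out, the last holds). Time passes only in rows, so rows that do not move let the fingers close. It gives the time, the measured TCP pose, the force, the opening and the grip force at its end, in the units of the state.
- ctrl.sense(): the state, without advancing time (a new reading comes with each control period).
- optics.snapshot(name): name is "side" or "top"; returns (picture, depth): 400x640x3 uint8, red, green, blue; 400x640 float32, m along the optical axis (not along the pixel's ray), 0 where there is no reading.
- optics.get_calibration(name): a dict with "camera_matrix" (3x3 intrinsics, pixels), "view" (4x4, takes a point from world to camera coordinates). Camera axes: x right, y up, looking along -z (the intrinsics and any distortion apply to the point x, -y, -z); pixel columns grow to the right and rows downward; lengths in m; the calibration is good to about 2 mm. A picture is of the moment at which its call begins. get_calibration takes no time and is no camera call.
- ctrl.hand_in(): hands the job in; it is judged then, once.
The state is a dict: "clock": time; "joints": joint angles; "qd": joint speeds; "joint_efforts": joint torques, N m; "tcp_pos": TCP position; "eef_rot": TCP orientation; "force": force on the tool from outside, world axes, zero at the start; "ft_torque": the same for the moment, N m; "finger_gap": opening from 0.0 (shut) to 1.0 (fully open); "grip_force": force on a finger pad.
Only numpy, scipy, OpenCV 4.12 (cv2) and the standard library are available. Lean on these libraries where they do the work, as an engineer would, in place of code of your own. Each camera call takes 0.05 s, during which the arm holds its last target. There are 200 camera calls.

### The job

Set up the round, flat-faced riveting stake in the dovetail holder that is screwed to the bench: enter the narrow end of its foot at the wide mouth of the tapered way, slide it in along the floor of the way, and drive it home by feel with a firm, steady push until it wedges tight and stays jammed, upright, when you let go. Do not ram it, and leave the horned stake, the wood slip, the file and the pin tin where they are.

Things in the scene. Friction and masses are not known exactly. Their poses are not given: they have to be found in the camera images.
- flat_stake: Riveting stake: small steel anvil, loose, 0.5 kg (+-25 %), standing on its foot. Origin: centre of the foot's underside; z up; x points to the foot's narrow end, which enters the way first. On the middle of the foot stands a round upright post, 32 mm across, from z = 14 mm to its flat face at z = 56 mm (a shallow neck groove at 20 mm).
- post_grip (a point): Where to grip the flat-faced stake: on the axis of its 32 mm round post, 42 mm over the foot's underside, 14 mm under the face. Axes as the stake's.
- foot_nose (a point): Middle of the lower front edge of the flat-faced stake's foot, 45 mm ahead of its origin. The dovetail foot is 90 mm long and 14 mm high; both flanks are undercut 15 degrees (wider below) and tapered 1:24 each: at the underside 47.8 mm wide at the rear, 44 mm in the middle, 40.2 mm at this narrow end.
- holder: Dark steel holder screwed to the bench; it does not move. Origin: centre of its underside, on the bench; z up; x is the direction in which a stake is slid in; the mouth faces -x, towards the robot. Base plate 160 (x) x 124 (y) x 12 mm; its top is the floor of the way, so a fitted stake's origin is at z = 12 mm. Screw heads 5 mm high stand on its corners, at y = +-51 mm.
- way_mouth (a point): Middle of the way's wide mouth, on the way's floor, 60 mm before its middle; 20 mm of bare plate lies in front. The way runs along the holder's x between a fixed steel cheek (+y) and a brass gib strip (-y), both 14 mm high, with the foot's undercut and 1:24 taper: at the floor 49 mm wide here, 44 mm in the middle (give or take 1.9). Axes as the holder's.
- way_middle (a point): Middle of the way, on its floor: 120 mm long, open at both ends, no stop. Its gib is set in or out by up to 1.9 mm, not to be read off: the foot goes tight with its origin anywhere within 25 mm of here, in its last 1 to 2 mm. Pushed home along x with 14 to 20 N it stays jammed; over 24 N strains the gib. Gripped askew it binds early, then comes loose: push last from behind the post, fingers shut.
- horned_stake: A second stake on a like foot, with a square block and a pointed horn in place of the round post; origin and axes as for the flat-faced stake. To be left alone.
- slat_4: Thin planed wood slip, 36 x 187 x 6 mm, lying on the bench; origin at the centre of its underside. To be left alone.
- file: Flat file with a wooden handle, 26 x 218 x 26 mm, lying on the bench; origin at the centre of its underside. To be left alone.
- pin_tin: Small closed green tin for rivet pins, 69 x 97 x 24 mm, on the bench; origin at the centre of its underside. To be left alone.
Mind the look-alikes: they are no part of the job. Leave any blue look-alike of the flat_stake alone.

How it is judged:
On the way:
1. the stake's foot stands in the mouth of the way, straight and low over its floor (x of flat_stake in the frame of holder between -0.105 and -0.035 m and y of flat_stake in the frame of holder between -0.008 and 0.008 m and z of flat_stake in the frame of holder between 0.009 and 0.018 m and angle between the x axis of flat_stake and the x axis of holder, either way round below 0.12 rad and angle between flat_stake's own z axis and vertical below 0.12 rad), for 0.1 s.
At the end, for the whole second after the job is handed in: The flat-faced stake sits in the way, wedged so tight that it bears on the holder with over 20 N by itself, upright and straight within 0.06 rad, its foot on the floor of the way within 2.5 mm, within 27 mm of the middle of the way and 4 mm of its centre line, released and at rest (contact force between flat_stake and holder above 20 N and x of flat_stake in the frame of holder between -0.027 and 0.027 m and y of flat_stake in the frame of holder between -0.004 and 0.004 m and z of flat_stake in the frame of holder between 0.01 and 0.0145 m and angle between the x axis of flat_stake and the x axis of holder, either way round below 0.06 rad and angle between flat_stake's own z axis and vertical below 0.06 rad and linear speed of flat_stake below 0.005 m/s); the robot touches nothing.
It fails at once if the stake is rammed: the wedge bears on the holder with over 70 N (contact force between flat_stake and holder above 70 N).
It fails at once if the horned stake is shifted by more than 20 mm (distance of horned_stake from where it was at the start of the episode above 0.02 m).
It fails at once if the wood slip is shifted by more than 20 mm (distance of slat_4 from where it was at the start of the episode above 0.02 m).
It fails at once if the file is shifted by more than 20 mm (distance of file from where it was at the start of the episode above 0.02 m).
It fails at once if the pin tin is shifted by more than 20 mm (distance of pin_tin from where it was at the start of the episode above 0.02 m).
It also fails if it takes over 61 s, if anything falls off the work surface, if the arm or the gripper's body presses on something with over 40 N, if the wrist force passes 120 N, or if a joint passes its speed limit or range.

## Working session

There is one attempt and no reset: what is moved stays moved. The work goes in short steps, Python scripts to look and compute and a shell command to move; the robot and the scene stay as the last step left them, time stands still between calls to the robot, and variables do not carry over. Pictures are saved under pics/ and viewed, at most 10 in all, crops included, and the job is handed in when it is done.

```bash
mkdir -p pics; cat > h.py <<'E'
import numpy as np,cv2
from cell import ctrl,optics
def pt(name,d,u,v):
    c=optics.get_calibration(name);K=np.array(c["camera_matrix"]);V=np.array(c["view"])
    z=d; x=(u-K[0,2])/K[0,0]*z; y=(v-K[1,2])/K[1,1]*z
    return (np.linalg.inv(V)@np.array([x,-y,-z,1]))[:3]
def cloud(name,D):
    c=optics.get_calibration(name);K=np.array(c["camera_matrix"]);V=np.linalg.inv(np.array(c["view"]))
    v,u=np.mgrid[:D.shape[0],:D.shape[1]]
    P=np.stack([(u-K[0,2])/K[0,0]*D,-(v-K[1,2])/K[1,1]*D,-D,np.ones_like(D)],-1)
    W=(P@V.T)[...,:3]; W[D==0]=np.nan; return W
E
python3 - <<'E'
from h import *
for n in("top","side"):
    I,D=optics.snapshot(n);cv2.imwrite(f"pics/{n}0.png",I[...,::-1]);np.savez(f"{n}0.npz",I=I,D=D)
    c=optics.get_calibration(n);print(c, (D>0).mean())
s=ctrl.sense();print(s,ctrl.tcp_to_grasp)
E
```

```text
{'camera_matrix': array([[476.66069978,   0.        , 315.1362258 ],
       [  0.        , 476.66069978, 209.90559728],
       [  0.        ,   0.        ,   1.        ]]), 'view': array([[ 0.02692848, -0.99940481, -0.02156109,  0.09371761],
       [ 0.99883078,  0.02603421,  0.04073444, -0.51391463],
       [-0.04014887, -0.0226328 ,  0.99893735, -1.38083126],
       [ 0.        ,  0.        ,  0.        ,  1.        ]])} 0.9959140625
{'camera_matrix': array([[361.93909045,   0.        , 317.42791532],
       [  0.        , 361.93909045, 196.9684143 ],
       [  0.        ,   0.        ,   1.        ]]), 'view': array([[ 0.95346075, -0.30147774, -0.00487457, -0.4540363 ],
       [ 0.18123095,  0.56009503,  0.80836186, -0.19549892],
       [-0.24097288, -0.77162473,  0.58866573, -0.75060038],
       [ 0.        ,  0.        ,  0.        ,  1.        ]])} 0.9961328125
{'clock': 0.1, 'joints': array([-1.20168806,  0.70702084, -0.0276148 ,  1.48493723,  0.02201534,
        0.95091319, -0.07550068]), 'qd': array([ 1.07695112e-03, -3.23973440e-03,  2.24627223e-04,  8.05123927e-05,
        1.01652884e-03,  1.19071246e-03,  1.53486400e-04]), 'joint_efforts': array([ 5.26370586e-04, -8.84275031e+01,  1.23602439e+00, -2.36456376e+01,
        1.70049851e-02,  5.04313663e-03, -5.20445963e-05]), 'tcp_pos': array([0.22953743, 0.52694311, 0.23088921]), 'eef_rot': array([-3.14061794e+00,  4.35081141e-05,  2.73078998e+00]), 'force': array([ 1.06895922,  0.80124013, -0.24842607]), 'ft_torque': array([-0.0634567 , -0.01366889,  0.01701293]), 'grip_force': 0.0, 'finger_gap': 1.0019537141133215} 0.0187
```

View pics/top0.png

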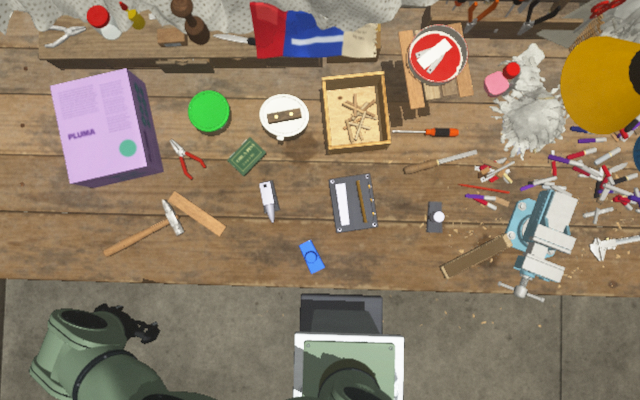

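View pics/side0.png

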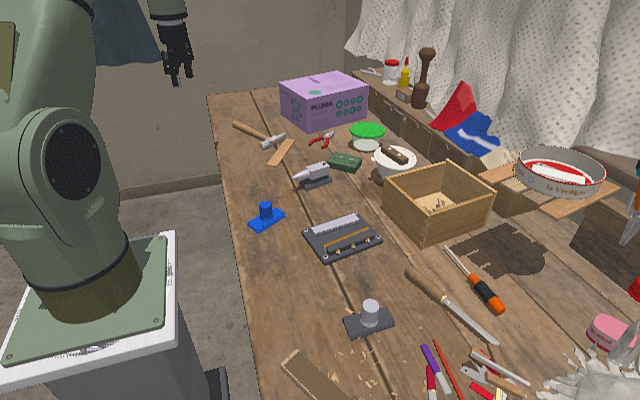

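Top view, candidates for the stake:
- Grey with a round post at (436,217). This fits: steel, round flat-faced post.
- Blue look-alike at (312,257). Not this one.
- Horned stake at (269,200). Not this one.

The holder is at (353,203). Next I'll confirm with a crop and measure.

```bash
python3 - <<'E'
from h import *
z=np.load("top0.npz");I,D=z["I"],z["D"];W=cloud("top",D)
cv2.imwrite("pics/crop0.png",cv2.resize(I[165:245,320:460,::-1],None,fx=5,fy=5,interpolation=cv2.INTER_CUBIC))
def rep(nm,m):
    P=W[m];c,(a,b),t=cv2.minAreaRect((P[:,:2]*1000).astype(np.float32)); 
    print(nm,len(P),"c",P.mean(0).round(4),"rect c",np.round(c,1),"size",round(a,1),round(b,1),"ang",round(t,1),"zmed",np.nanmedian(P[:,2]).round(4), "zmax",P[:,2].max().round(4))
sl=np.zeros(D.shape,bool)
b=sl.copy();b[190:245,415:455]=1
Z=W[...,2]
rep("foot",b&(Z>.009)&(Z<.022)); rep("post",b&(Z>.05)); rep("all",b&(Z>.009))
h=sl.copy();h[165:240,322:385]=1
rep("plate",h&(Z>.007)); rep("floor",h&(Z>.008)&(Z<.016)); rep("cheeks",h&(Z>.021)&(Z<.032))
print("bench",np.nanmedian(Z[215:235,390:415]))
# side cloud
z=np.load("side0.npz");W=cloud("side",z["D"]);Z=W[...,2]
b=np.zeros(Z.shape,bool);b[285:345,335:405]=1
rep("s foot",b&(Z>.009)&(Z<.019));rep("s post",b&(Z>.052));rep("s all",b&(Z>.009))
b=np.zeros(Z.shape,bool);b[205:270,295:390]=1
rep("s plate",b&(Z>.007)); rep("s cheeks",b&(Z>.021)&(Z<.032))
E
```

```text
foot 303 c [ 0.4993 -0.24    0.0138] rect c [ 502.7 -251.4] size 94.3 74.4 ang 10.6 zmed 0.0137 zmax 0.0219
post 104 c [ 0.5013 -0.2413  0.056 ] rect c [ 501.4 -241.4] size 28.2 30.8 ang 1.0 zmed 0.0557 zmax 0.0625
all 431 c [ 0.4999 -0.2397  0.0252] rect c [ 502.7 -251.4] size 94.3 74.4 ang 10.6 zmed 0.0152 zmax 0.0625
plate 2250 c [ 0.5363 -0.0029  0.0171] rect c [548.8 -15.5] size 186.4 172.8 ang 6.9 zmed 0.0146 zmax 0.0345
floor 1211 c [5.342e-01 1.000e-04 1.190e-02] rect c [545.9 -21.3] size 171.5 171.5 ang 10.0 zmed 0.0119 zmax 0.016
cheeks 771 c [ 0.5389 -0.0072  0.0257] rect c [534.1  -5.5] size 128.3 107.1 ang 11.9 zmed 0.0256 zmax 0.032
bench -0.0014319276920449209
s foot 724 c [ 0.4953 -0.2461  0.0145] rect c [ 499.8 -248.8] size 53.8 91.8 ang 86.2 zmed 0.0148 zmax 0.0188
s post 220 c [ 0.4993 -0.2429  0.0567] rect c [ 499.5 -241.9] size 30.5 30.5 ang 38.7 zmed 0.0568 zmax 0.0598
s all 1141 c [ 0.4959 -0.2464  0.0263] rect c [ 499.8 -248.8] size 53.8 91.8 ang 86.2 zmed 0.0158 zmax 0.0598
s plate 2486 c [ 0.5335 -0.0133  0.0189] rect c [571.6   3.4] size 234.5 126.3 ang 9.4 zmed 0.0155 zmax 0.0378
s cheeks 1011 c [ 0.5384 -0.0124  0.0264] rect c [580.4  -1. ] size 213.3 104.6 ang 9.9 zmed 0.0266 zmax 0.0318
```

View pics/crop0.png

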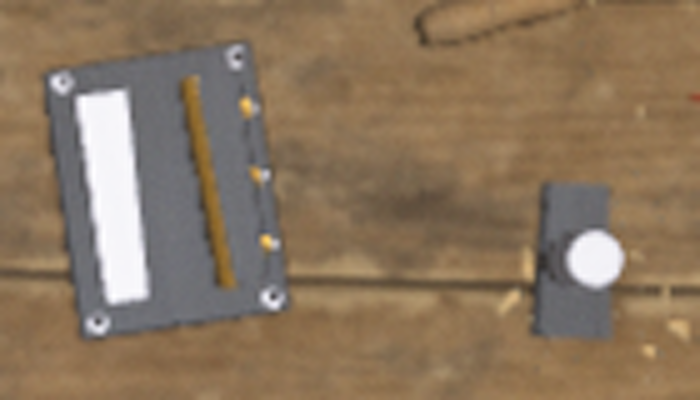

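The crop confirms it. The grey stake has its round white face at crop (595,258), which is px (439,217). Its foot narrows upward, so the nose points to +x. The holder's screws are at crop (61,82), (236,57), (97,322) and (272,297), and its mouth faces down (−x). Next I'll refine using colour edges and screw rays.

```bash
cat >> h.py <<'E'
def ray(name,uv,zp):
    c=optics.get_calibration(name);K=np.array(c["camera_matrix"]);V=np.linalg.inv(np.array(c["view"]))
    uv=np.atleast_2d(np.asarray(uv,float))
    d=np.c_[(uv[:,0]-K[0,2])/K[0,0],-(uv[:,1]-K[1,2])/K[1,1],-np.ones(len(uv))]@V[:3,:3].T
    return V[:3,3]+d*((zp-V[2,3])/d[:,2])[:,None]
E
python3 - <<'E'
from h import *
z=np.load("top0.npz");I,D=z["I"].astype(int),z["D"]
s=np.array([(61,82),(236,57),(97,322),(272,297)])/5+[320,165]-.4
S=ray("top",s,.017)[:,:2];print(S.round(4))  # UL(+x+y) UR(+x-y) LL(-x+y) LR
print("spans y",np.linalg.norm(S[0]-S[1]),np.linalg.norm(S[2]-S[3]),"x",np.linalg.norm(S[0]-S[2]),np.linalg.norm(S[1]-S[3]))
x=S[0]+S[1]-S[2]-S[3];print("holder c",S.mean(0),"yaw",np.arctan2(x[1],x[0]))
grey=(I[...,0]-I[...,2]<18)&(I.max(2)<140)
def foot(box,zp,nm):
    r0,r1,c0,c1=box;m=np.zeros(D.shape,np.uint8);m[r0:r1,c0:c1]=(grey|((I.min(2)>150)))[r0:r1,c0:c1]
    n,l,st,ce=cv2.connectedComponentsWithStats(m);k=1+st[1:,4].argmax();v,u=np.where(l==k)
    P=ray("top",np.c_[u,v],zp);c,(a,b),t=cv2.minAreaRect((P[:,:2]*1000).astype(np.float32));print(nm,np.round(c,1),round(a,1),round(b,1),round(t,2),len(P))
    return l==k
foot((170,238,322,384),.012,"plate")
m=foot((195,238,418,450),.010,"foot")
v,u=np.where(m&(I.min(2)>150));P=ray("top",np.c_[u,v],.056);print("face",P.mean(0), np.ptp(P,axis=0))
# foot left (+y) edge and right edge per row
for r in range(195,238):
    q=np.where(m[r])[0]
    if len(q): print(r,q.min(),q.max(),end="; ")
E
```

```text
[[ 0.5966  0.0609]
 [ 0.6137 -0.0405]
 [ 0.4574  0.0364]
 [ 0.4746 -0.0645]]
spans y 0.10286341204657463 0.10240829050898753 x 0.14130103025492216 0.14113587749758805
holder c [ 0.53557146 -0.0019274 ] yaw 0.1722192552762182
plate [535.   -1.5] 158.4 123.6 10.19 2048
foot [ 500.5 -243.2] 48.6 87.7 87.21 445
face [ 0.5004401  -0.24133151  0.056     ] [0.03106446 0.0307833  0.        ]
202 429 440; 203 429 441; 204 428 441; 205 428 441; 206 428 440; 207 428 441; 208 428 440; 209 428 441; 210 428 441; 211 428 441; 212 428 442; 213 428 443; 214 428 443; 215 428 444; 216 428 444; 217 428 444; 218 428 443; 219 427 443; 220 427 443; 221 427 441; 222 427 441; 223 427 441; 224 427 441; 225 427 441; 226 427 441; 227 427 441; 228 427 441; 229 427 441; 230 427 441; 231 427 441; 232 437 440;
```

Measurements agree with the given sizes: screw span 0.1026 m against 0.102, plate 158×124 mm, post face 31 mm. The holder is at (0.535,−0.002) with yaw 0.174, and the stake is at (0.500,−0.2415) with yaw ≈0. Moving above the stake now.

```bash
python3 -m inch '[[0.07,-0.085,0,0,0,-1,-1],[0.07,-0.085,0,0,0,-1,-1],[0.07,-0.085,0,0,0,-1,-1],[0.07,-0.085,0,0,0,-1,-1],[0.07,-0.085,0,0,0,-1,-1],[0.07,-0.085,0,0,0,-1,-1],[0.07,-0.085,0,0,0,-1,-1],[0.07,-0.085,0,0,0,-1,-1],[0.07,-0.085,0,0,0,-1,-1],[0.07,-0.085,0,0,0,-1,-1],[0.07,-0.085,0,0,0,-1,-1],[0.07,-0.085,0,0,0,-1,-1]]' 40 && python3 -m inch '[[0.03,-0.18,0,0,0,-1,-1],[0.03,-0.18,0,0,0,-1,-1],[0.03,-0.18,0,0,0,-1,-1],[0.03,-0.18,0,0,0,-1,-1],[0.03,-0.18,0,0,0,-1,-1],[0.03,-0.18,0,0,0,-1,-1],[0.03,-0.18,0,0,0,-1,-1],[0.03,-0.18,0,0,0,-1,-1],[0.03,-0.18,0,0,0,-1,-1],[0.03,-0.18,0,0,0,-1,-1],[0.03,-0.18,0,0,0,-1,-1],[0.03,-0.18,0,0,0,-1,-1]]'
```

```text
clock: 1.6
tcp_pos: [0.3985, 0.322, 0.2313]
eef_rot: [-3.142, -0.0, 1.524]
force: [-0.0, 0.8, 0.0]
finger_gap: 0.997
grip_force: 0.0
clock: 3.1
tcp_pos: [0.4697, -0.1107, 0.2313]
eef_rot: [-3.142, -0.0, 0.324]
force: [0.2, 0.5, 0.4]
finger_gap: 1.002
grip_force: 0.0
```

```bash
python3 -m inch '[[0.039,-0.164,0,0,0,-0.81,-1],[0.039,-0.164,0,0,0,-0.81,-1],[0.039,-0.164,0,0,0,-0.81,-1],[0.039,-0.164,0,0,0,-0.81,-1],[0,0,-0.2,0,0,0,-1],[0,0,-0.2,0,0,0,-1],[0,0,-0.2,0,0,0,-1],[0,0,0,0,0,0,-1]]'; python3 - <<'E'
from h import *
I,D=optics.snapshot("side");cv2.imwrite("pics/s1.png",cv2.resize(I[180:360,280:460,::-1],None,fx=3,fy=3))
E
```

```text
clock: 4.1
tcp_pos: [0.4996, -0.2403, 0.1097]
eef_rot: [-3.14, 0.003, 0.004]
force: [-0.3, 0.1, 1.3]
finger_gap: 0.996
grip_force: 0.0
```

View pics/s1.png

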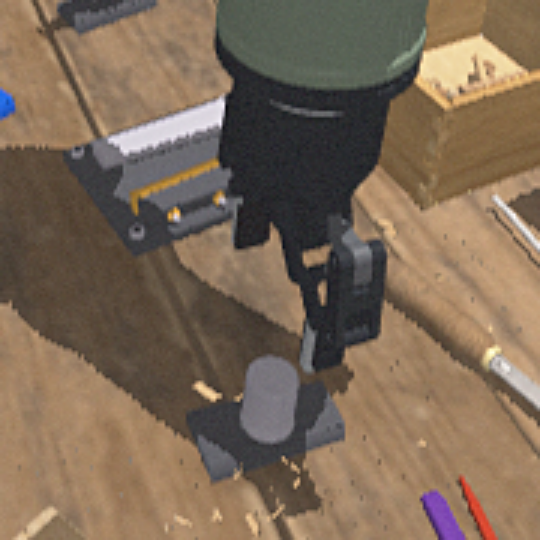

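The crop shows the fingers open on both sides, above the post (face at crop (272,365)), with the holder behind. Descending and gripping.

```bash
python3 -m inch '[[0,-0.005,-0.12,0,0,0,-1],[0,0,-0.12,0,0,0,-1],[0,0,-0.12,0,0,0,-1],[0,0,-0.068,0,0,0,-1],[0,0,0,0,0,0,-1],[0,0,0,0,0,0,1],[0,0,0,0,0,0,1],[0,0,0,0,0,0,1],[0,0,0,0,0,0,1],[0,0,0,0,0,0,1],[0,0,0,0,0,0,1],[0,0,0,0,0,0,1]]' 40
```

```text
clock: 5.65
tcp_pos: [0.501, -0.2411, 0.0262]
eef_rot: [-3.142, -0.001, 0.007]
force: [-0.7, 1.1, 7.2]
finger_gap: 0.361
grip_force: 39.0
```

```bash
python3 -m inch '[[0,0,0.1,0,0,0,1],[0,0,0.1,0,0,0,1],[0,0,0.1,0,0,0,1],[-0.05,0.137,0,0,0,0.21,1],[-0.05,0.137,0,0,0,0.21,1],[-0.05,0.137,0,0,0,0.21,1],[-0.05,0.137,0,0,0,0.21,1],[-0.05,0.137,0,0,0,0.21,1],[-0.05,0.137,0,0,0,0.21,1],[-0.05,0.137,0,0,0,0.21,1],[-0.05,0.137,0,0,0,0.21,1],[0,0,0,0,0,0,1]]' 60; python3 - <<'E'
from h import *
I,D=optics.snapshot("side");cv2.imwrite("pics/s2.png",cv2.resize(I[160:290,220:400,::-1],None,fx=4,fy=4))
np.savez("s2.npz",I=I,D=D)
I,D=optics.snapshot("top");np.savez("t2.npz",I=I,D=D)
E
```

```text
clock: 7.15
tcp_pos: [0.4203, -0.0202, 0.0858]
eef_rot: [-3.14, 0.0, 0.177]
force: [1.4, -0.9, -4.7]
finger_gap: 0.357
grip_force: 60.4
```

View pics/s2.png

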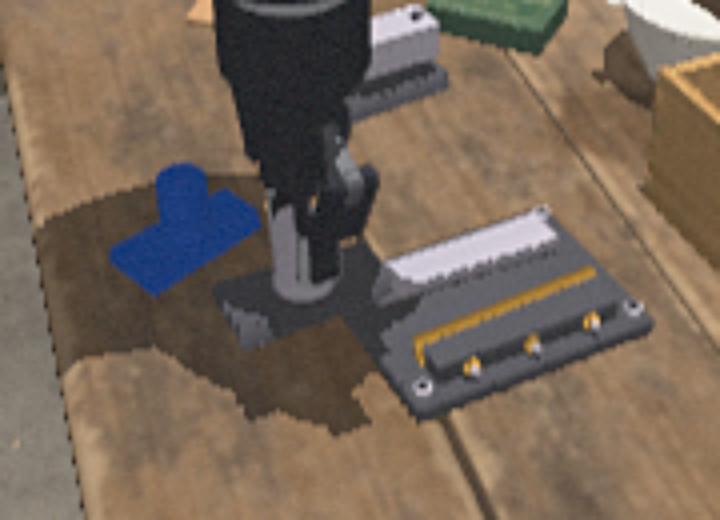

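The stake is held level, at crop (280,290), with its weight showing. The blue look-alike is close by at crop (185,225), so I'll check clearance and the held yaw.

```bash
python3 - <<'E'
from h import *
z=np.load("s2.npz");I=z["I"].astype(int);W=cloud("side",z["D"]);Z=W[...,2]
b=np.zeros(Z.shape,bool);b[225:250,270:330]=1
g=(I[...,0]-I[...,2]<25)
m=b&g&(Z>.069)&(Z<.079)&(W[...,0]<.48)
P=W[m];print(len(P),np.median(P,0))
c,(a,q),t=cv2.minAreaRect((P[:,:2]*1000).astype(np.float32));print(np.round(c,1),a,q,t, P.min(0),P.max(0))
# near (-y) top edge: lowest image row per column
E_=[]
for u in range(270,330):
    v=np.where(m[:,u])[0]
    if len(v): E_.append((u,v.min(),v.max()))
print(E_)
z=np.load("top0.npz");I=z["I"].astype(int)
v,u=np.where((I[...,2]>I[...,0]+60)&(np.mgrid[:400,:640][0]>235)&(np.mgrid[:400,:640][0]<280))
R=ray("top",np.c_[u,v],.01)[:,:2];r=cv2.minAreaRect((R*1000).astype(np.float32));print("blue",cv2.boxPoints(r).round(0).tolist())
ex=np.array([np.cos(.174),np.sin(.174)]);ey=np.array([-ex[1],ex[0]])
for B in cv2.boxPoints(r)/1000-[.5353,-.0018]:print("holder frame",(B@ex).round(3),(B@ey).round(3))
E
```

```text
386 [ 0.40261373 -0.03102924  0.07447542]
[420.2 -23. ] 91.50118255615234 42.90657424926758 7.126087665557861 [ 0.37219293 -0.04955673  0.06905806] [ 0.46652411 -0.00495775  0.07890133]
[(273, np.int64(231), np.int64(231)), (274, np.int64(230), np.int64(233)), (275, np.int64(230), np.int64(235)), (276, np.int64(229), np.int64(236)), (277, np.int64(229), np.int64(238)), (278, np.int64(229), np.int64(239)), (279, np.int64(229), np.int64(241)), (280, np.int64(228), np.int64(243)), (281, np.int64(228), np.int64(243)), (282, np.int64(228), np.int64(242)), (283, np.int64(227), np.int64(242)), (284, np.int64(227), np.int64(241)), (285, np.int64(227), np.int64(242)), (286, np.int64(227), np.int64(241)), (287, np.int64(227), np.int64(240)), (288, np.int64(226), np.int64(240)), (289, np.int64(230), np.int64(240)), (290, np.int64(231), np.int64(240)), (291, np.int64(232), np.int64(239)), (292, np.int64(233), np.int64(239)), (293, np.int64(233), np.int64(238)), (294, np.int64(233), np.int64(238)), (295, np.int64(232), np.int64(238)), (296, np.int64(233), np.int64(238)), (297, np.int64(233), np.i
[... 229 characters left out ...]
5)), (304, np.int64(229), np.int64(234)), (305, np.int64(225), np.int64(234)), (306, np.int64(225), np.int64(234)), (307, np.int64(225), np.int64(233)), (308, np.int64(225), np.int64(233)), (309, np.int64(225), np.int64(232)), (310, np.int64(225), np.int64(232)), (311, np.int64(225), np.int64(231)), (312, np.int64(225), np.int64(231)), (313, np.int64(225), np.int64(231)), (314, np.int64(225), np.int64(230)), (315, np.int64(226), np.int64(230)), (316, np.int64(226), np.int64(230)), (317, np.int64(228), np.int64(229))]
blue [[327.0, 150.0], [338.0, -568.0], [449.0, -567.0], [438.0, 152.0]]
holder frame -0.179 0.186
holder frame -0.292 -0.524
holder frame -0.182 -0.541
holder frame -0.069 0.168
```

```bash
python3 - <<'E'
from h import *
ex=np.array([np.cos(.174),np.sin(.174)]);ey=np.array([-ex[1],ex[0]]);H=np.array([.5353,-.0018])
I=np.load("top0.npz")["I"].astype(int);J,K=np.mgrid[:400,:640]
v,u=np.where((I[...,2]>I[...,0]+60)&(J>235)&(J<280)&(K>295)&(K<330))
R=ray("top",np.c_[u,v],.01)[:,:2];r=cv2.boxPoints(cv2.minAreaRect((R*1000).astype(np.float32)))/1000
for B in r:print("blue",B.round(3),"holder frame",((B-H)@ex).round(3),((B-H)@ey).round(3))
lo=np.array([(u,v) for u,v in zip(range(281,317),[243,242,242,241,242,241,240,240,240,240,239,239,238,238,238,238,237,236,236,236,235,235,235,234,234,234,233,233,232,232,231,231,231,230,230,230])],float)+[0,.5]
P=ray("side",lo,.0737)[:,:2];p=np.polyfit(P[:,0],P[:,1],1);print("flank(-y) yaw",np.arctan(p[0]),"-> stake yaw (flank is +1/24 in stake frame)",np.arctan(p[0])-1/24,"mid y at x=.4203",np.polyval(p,.4203))
re=np.array([(273,231),(274,233),(275,235),(276,236.3),(277,238),(278,239.5),(279,241),(280,243)],float)
Q=ray("side",re,.0737)[:,:2];p=np.polyfit(Q[:,1],Q[:,0],1);print("rear edge -> yaw",-np.arctan(p[0]),Q.mean(0))
E
```

```text
blue [0.324 0.114] holder frame -0.188 0.151
blue [0.346 0.074] holder frame -0.173 0.108
blue [0.427 0.118] holder frame -0.086 0.136
blue [0.406 0.158] holder frame -0.1 0.18
flank(-y) yaw 0.2058338303770342 -> stake yaw (flank is +1/24 in stake frame) 0.16416716371036755 mid y at x=.4203 -0.045012404694170824
rear edge -> yaw 0.15626264985862842 [ 0.37484466 -0.03150249]
```

The blue one is well clear (holder frame y > 0.10). The held yaw is about 0.16, which fits. Lowering just over the bare plate, then measuring the foot against the cheeks in a single view, since both tops are then at the same height.

```bash
python3 -m inch '[[0,0,-0.08,0,0,0,1],[0,0,-0.08,0,0,0,1],[0,0,-0.07,0,0,0.1,1],[0,0,0,0,0,0,1],[0,0,0,0,0,0,1]]' 60; python3 - <<'E'
from h import *
I,D=optics.snapshot("side");cv2.imwrite("pics/s3.png",cv2.resize(I[195:285,255:395,::-1],None,fx=5,fy=5,interpolation=cv2.INTER_CUBIC))
np.savez("s3.npz",I=I,D=D)
E
```

```text
clock: 7.88
tcp_pos: [0.421, -0.0223, 0.04]
eef_rot: [3.141, -0.0, 0.184]
force: [-0.6, -0.1, -4.9]
finger_gap: 0.351
grip_force: 60.7
```

View pics/s3.png

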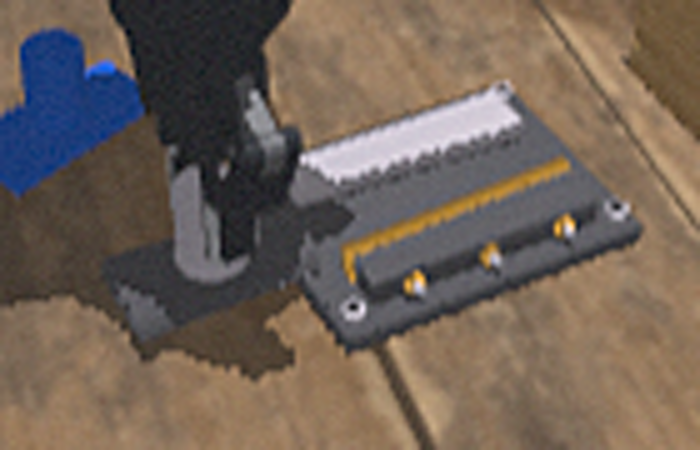

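```bash
python3 - <<'E'
from h import *
yaw=.174;ex=np.array([np.cos(yaw),np.sin(yaw)]);ey=np.array([-ex[1],ex[0]]);H=np.array([.5353,-.0018])
hf=lambda P:np.c_[(P[:,:2]-H)@ex,(P[:,:2]-H)@ey]
pts=lambda l:np.array(l,float)/5+[255,195]-.4
def show(n,l,z):
    q=hf(ray("side",pts(l),z));p=np.polyfit(q[:,0],q[:,1],1);print(n,q.round(4).tolist(),"slope",p[0].round(3))
show("gib inner top",[(345,247),(568,156)],.026)
show("cheek inner top",[(340,182),(522,121)],.026)
show("screws -y",[(353,307),(617,208)],.017)
show("screw +x+y",[(502,88)],.017) if 0 else print("scr",hf(ray("side",pts([(502,88)]),.017)))
s=np.load("s3.npz");I=s["I"].astype(int);W=cloud("side",s["D"]);Z=W[...,2]
g=(I[...,0]-I[...,2]<22)
m=g&(Z>.022)&(Z<.034)&(W[...,0]<.465)&(W[...,0]>.36)&(abs(W[...,1]+.02)<.05)
E_=[]
for u in range(276,316):
    v=np.where(m[:,u])[0]
    if len(v):E_.append((u,v.min(),v.max()))
print([tuple(map(int,e)) for e in E_])
q=hf(W[m]);c=cv2.minAreaRect((q*1000).astype(np.float32));print(c)
h=hf(np.array([[.421,-.0223]]));print("tcp in holder",h)
# depth-derived gib/cheek tops
m2=(Z>.021)&(Z<.031)&(W[...,0]>.48)&(W[...,0]<.62)&(abs(W[...,1])<.08);q=hf(W[m2])
for x in(-.02,0,.02,.04):
    y=np.sort(q[abs(q[:,0]-x)<.006][:,1]);k=np.diff(y).argmax();print(x,"gap",y[k].round(4),y[k+1].round(4),"range",y[0].round(3),y[-1].round(3))
E
```

```text
gib inner top [[-0.0602, -0.0231], [0.0652, -0.0176]] slope 0.044
cheek inner top [[-0.0412, 0.0172], [0.06, 0.0152]] slope -0.02
screws -y [[-0.0708, -0.0503], [0.071, -0.0514]] slope -0.008
scr [[0.0718014  0.05143834]]
[(276, 246, 249), (277, 246, 250), (278, 246, 252), (279, 245, 253), (280, 245, 256), (281, 245, 257), (282, 244, 259), (283, 244, 260), (284, 244, 259), (285, 243, 259), (286, 243, 258), (287, 243, 257), (288, 242, 257), (289, 242, 257), (290, 244, 257), (291, 247, 256), (292, 247, 255), (293, 248, 255), (294, 248, 255), (295, 248, 255), (296, 249, 254), (297, 249, 254), (298, 249, 253), (299, 248, 253), (300, 248, 253), (301, 247, 253), (302, 247, 252), (303, 247, 251), (304, 246, 251), (305, 246, 251), (306, 238, 251), (307, 237, 250), (308, 237, 250), (309, 237, 249), (310, 236, 249), (311, 236, 248), (312, 236, 248), (313, 237, 248), (314, 238, 247), (315, 241, 247)]
((-116.77312469482422, -1.6207313537597656), (91.24068450927734, 43.59628677368164), 0.5390057563781738)
tcp in holder [[-0.11612312 -0.00040246]]
-0.02 gap -0.0191 0.0191 range -0.051 0.043
0 gap -0.019 0.0181 range -0.06 0.044
0.02 gap -0.0179 0.0169 range -0.051 0.043
0.04 gap -0.017 0.0172 range -0.06 0.041
```

The side view agrees with the top one: screws at ±51 / ±71 mm in the holder frame, the foot on centre within about 1 mm, and straight. Advancing into the mouth.

```bash
python3 -m inch '[[0.054,0.0095,0,0,0,0,1],[0.054,0.0095,0,0,0,0,1],[0.054,0.0095,0,0,0,0,1],[0,0,0,0,0,0,1]]' ; python3 -m inch '[[0.03,0.005,0,0,0,-0.05,1],[0.03,0.005,0,0,0,0,1],[0.03,0.005,0,0,0,0,1],[0,0,-0.005,0,0,0,1],[0,0,0,0,0,0,1]]'
```

```text
clock: 8.43
tcp_pos: [0.4537, -0.0159, 0.04]
eef_rot: [3.141, -0.001, 0.186]
force: [-0.9, 0.1, -4.4]
finger_gap: 0.357
grip_force: 60.6
clock: 9.05
tcp_pos: [0.471, -0.0132, 0.0386]
eef_rot: [-3.141, 0.0, 0.18]
force: [0.2, -0.7, -4.1]
finger_gap: 0.355
grip_force: 60.6
```

```bash
python3 -m inch '[[0,0,-0.003,0,0,0,1],[0,0,0,0,0,0,1]]'; python3 -m inch '[[0,0,-0.003,0,0,0,1],[0,0,0,0,0,0,1]]'
```

```text
clock: 9.3
tcp_pos: [0.471, -0.0132, 0.0383]
eef_rot: [-3.141, 0.0, 0.179]
force: [-2.5, 0.4, 3.2]
finger_gap: 0.359
grip_force: 61.6
clock: 9.55
tcp_pos: [0.471, -0.0132, 0.0382]
eef_rot: [-3.141, -0.0, 0.179]
force: [-5.1, 2.0, 21.4]
finger_gap: 0.358
grip_force: 63.5
```

On the floor. Easing the load and sliding on.

```bash
python3 -m inch '[[0,0,0.003,0,0,0,1],[0.02,0.0035,0,0,0,0,1],[0.02,0.0035,0,0,0,0,1],[0.02,0.0035,0,0,0,0,1],[0,0,0,0,0,0,1]]'; python3 -m inch '[[0.02,0.0035,0,0,0,0,1],[0.02,0.0035,0,0,0,0,1],[0.01,0.0018,0,0,0,0,1],[0,0,0,0,0,0,1]]'
```

```text
clock: 10.18
tcp_pos: [0.4839, -0.0111, 0.0383]
eef_rot: [3.141, -0.001, 0.18]
force: [1.1, 0.2, 6.1]
finger_gap: 0.357
grip_force: 61.6
clock: 10.68
tcp_pos: [0.4936, -0.0094, 0.0383]
eef_rot: [3.141, -0.001, 0.18]
force: [-1.5, 0.1, 6.7]
finger_gap: 0.356
grip_force: 61.6
```

```bash
python3 -m inch '[[0.012,0.002,0,0,0,0,1],[0.012,0.002,0,0,0,0,1],[0.012,0.002,0,0,0,0,1],[0,0,0,0,0,0,1]]'; python3 -m inch '[[0.012,0.002,0,0,0,0,1],[0.01,0.002,0,0,0,0,1],[0,0,0,0,0,0,1]]'
```

```text
clock: 11.18
tcp_pos: [0.5008, -0.0082, 0.0383]
eef_rot: [3.141, -0.001, 0.18]
force: [-0.5, -0.0, 5.7]
finger_gap: 0.351
grip_force: 61.6
clock: 11.55
tcp_pos: [0.5052, -0.0074, 0.0383]
eef_rot: [3.141, -0.0, 0.18]
force: [-0.9, -1.2, 6.0]
finger_gap: 0.356
grip_force: 61.6
```

```bash
python3 -m inch '[[0,0,0,0,0,0,-1],[0,0,0,0,0,0,-1],[0,0,0,0,0,0,-1],[0,0,0.01,0,0,0,-1],[0,0,0,0,0,0,-1],[-0.05,-0.0088,0,0,0,-0.02,-1],[-0.05,-0.0088,0,0,0,-0.02,-1],[-0.05,-0.0088,0,0,0,-0.02,-1],[-0.05,-0.0088,0,0,0,0,-1],[-0.05,-0.0088,0,0,0,0,-1],[0,0,0,0,0,0,1],[0,0,0,0,0,0,1]]'; python3 -m inch '[[0,0,0,0,0,0,1],[0,0,0,0,0,0,1],[0,0,0,0,0,0,1],[0,0,0,0,0,0,1]]' 60;  python3 - <<'E'
from h import *
I,D=optics.snapshot("side");cv2.imwrite("pics/s4.png",cv2.resize(I[185:285,255:395,::-1],None,fx=5,fy=5,interpolation=cv2.INTER_CUBIC))
s=ctrl.sense();r=s["tcp_pos"][:2]-[.5353,-.0018];y=.174
print("tcp holder",r@[np.cos(y),np.sin(y)],r@[-np.sin(y),np.cos(y)],s["force"])
E
```

```text
clock: 13.05
tcp_pos: [0.4551, -0.0161, 0.0401]
eef_rot: [-3.142, -0.0, 0.174]
force: [0.3, -0.1, -0.1]
finger_gap: 0.598
grip_force: 0.0
clock: 13.55
tcp_pos: [0.4548, -0.0161, 0.04]
eef_rot: [-3.141, -0.0, 0.174]
force: [0.3, 0.5, -0.3]
finger_gap: 0.001
grip_force: 0.0
tcp holder -0.08174252667289746 -0.00015475842099619676 [-0.52623768  1.06666079 -0.56904498]
```

View pics/s4.png

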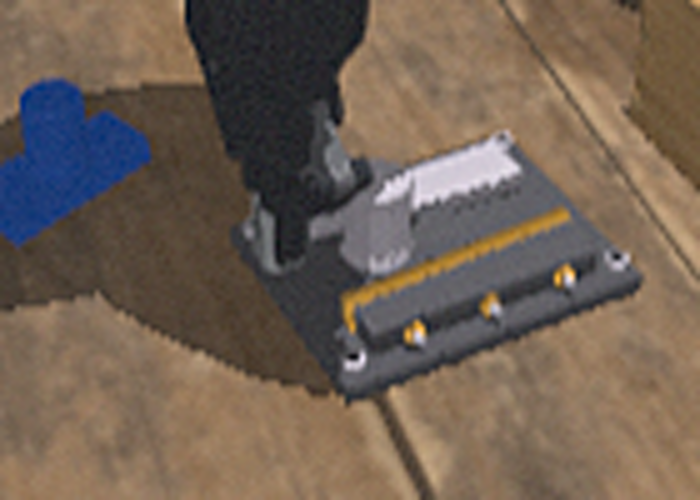

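The stake stands upright in the way, with its post at crop (385,225) and the shut fingers behind it at (275,240). Moving up to it, then feeling forward in small steps that stop on force.

```bash
cat > ck.py <<'E'
import sys
from h import *
s=ctrl.sense();f=s["force"];r=s["tcp_pos"][:2]-[.5353,-.0018];e=np.array([np.cos(.174),np.sin(.174)])
p=-(f[:2]@e);print("push %.1f lat %.1f z %.1f | tcp x' %.4f y' %.4f t %.2f"%(p,f[:2]@[-e[1],e[0]],f[2],r@e,r@[-e[1],e[0]],s["clock"]))
sys.exit(p>float(sys.argv[1]))
E
python3 -m inch '[[0.025,0.0044,0,0,0,0,1],[0.025,0.0044,0,0,0,0,1],[0.025,0.0044,0,0,0,0,1],[0.015,0.0026,0,0,0,0,1],[0,0,0,0,0,0,1]]' >/dev/null; python3 ck.py 4 &&
python3 -m inch '[[0.01,0.0018,0,0,0,0,1],[0.01,0.0018,0,0,0,0,1]]'>/dev/null; python3 ck.py 4 &&
python3 -m inch '[[0.01,0.0018,0,0,0,0,1]]' >/dev/null; python3 ck.py 4 &&
python3 -m inch '[[0.005,0.0009,0,0,0,0,1],[0.005,0.0009,0,0,0,0,1]]' >/dev/null; python3 ck.py 4
```

```text
push 0.5 lat -0.9 z 0.3 | tcp x' -0.0633 y' -0.0001 t 14.22
push 0.5 lat -0.9 z 0.3 | tcp x' -0.0633 y' -0.0001 t 14.22
push 0.5 lat -0.9 z 0.3 | tcp x' -0.0633 y' -0.0001 t 14.22
push 0.5 lat -0.9 z 0.3 | tcp x' -0.0633 y' -0.0001 t 14.22False
False
False
False
```

```bash
sed -i 's/sys.exit(.*/sys.exit(int(p>float(sys.argv[1])))/' ck.py
python3 -m inch '[[0.01,0.0018,0,0,0,0,1],[0.01,0.0018,0,0,0,0,1]]'>/dev/null; python3 ck.py 4 &&
python3 -m inch '[[0.008,0.0014,0,0,0,0,1]]' >/dev/null && python3 ck.py 4 &&
python3 -m inch '[[0.005,0.0009,0,0,0,0,1],[0.005,0.0009,0,0,0,0,1]]' >/dev/null && python3 ck.py 4 &&
python3 -m inch '[[0.005,0.0009,0,0,0,0,1],[0.005,0.0009,0,0,0,0,1]]' >/dev/null && python3 ck.py 4 &&
python3 -m inch '[[0.005,0.0009,0,0,0,0,1],[0.005,0.0009,0,0,0,0,1]]' >/dev/null && python3 ck.py 4 &&
python3 -m inch '[[0.005,0.0009,0,0,0,0,1],[0.005,0.0009,0,0,0,0,1]]' >/dev/null && python3 ck.py 4
```

```text
push -0.2 lat -0.1 z 0.4 | tcp x' -0.0593 y' -0.0002 t 14.47
push 1.5 lat -0.6 z 2.3 | tcp x' -0.0579 y' -0.0001 t 14.60
push 0.8 lat -0.8 z 1.2 | tcp x' -0.0558 y' -0.0001 t 14.85
push 1.6 lat -0.3 z -0.1 | tcp x' -0.0537 y' -0.0001 t 15.10
push 2.0 lat 0.7 z 1.1 | tcp x' -0.0517 y' -0.0001 t 15.35
push 1.4 lat 0.3 z -0.2 | tcp x' -0.0496 y' -0.0001 t 15.60
```

```bash

python3 -m inch '[[0.005,0.0009,0,0,0,0,1]]' >/dev/null && python3 ck.py 4 &&
python3 -m inch '[[0.005,0.0009,0,0,0,0,1]]' >/dev/null && python3 ck.py 4 &&
python3 -m inch '[[0.005,0.0009,0,0,0,0,1]]' >/dev/null && python3 ck.py 4 &&
python3 -m inch '[[0.005,0.0009,0,0,0,0,1]]' >/dev/null && python3 ck.py 4 &&
python3 -m inch '[[0.005,0.0009,0,0,0,0,1]]' >/dev/null && python3 ck.py 4 &&
python3 -m inch '[[0.005,0.0009,0,0,0,0,1]]' >/dev/null && python3 ck.py 4 &&
python3 -m inch '[[0.005,0.0009,0,0,0,0,1]]' >/dev/null && python3 ck.py 4 &&
python3 -m inch '[[0.005,0.0009,0,0,0,0,1]]' >/dev/null && python3 ck.py 4 &&
python3 -m inch '[[0.005,0.0009,0,0,0,0,1]]' >/dev/null && python3 ck.py 4 &&
python3 -m inch '[[0.005,0.0009,0,0,0,0,1]]' >/dev/null && python3 ck.py 4 &&
python3 -m inch '[[0.005,0.0009,0,0,0,0,1]]' >/dev/null && python3 ck.py 4 &&
python3 -m inch '[[0.005,0.0009,0,0,0,0,1]]' >/dev/null && python3 ck.py 4
```

```text
push 1.8 lat -0.6 z 0.3 | tcp x' -0.0486 y' -0.0001 t 15.72
push 1.4 lat 0.6 z 0.6 | tcp x' -0.0476 y' -0.0001 t 15.85
push 1.5 lat -0.5 z 1.2 | tcp x' -0.0465 y' -0.0001 t 15.97
push 1.5 lat 0.1 z 1.4 | tcp x' -0.0455 y' -0.0001 t 16.10
push 1.3 lat 0.0 z 1.2 | tcp x' -0.0445 y' -0.0001 t 16.23
push 1.9 lat -0.4 z 0.8 | tcp x' -0.0435 y' -0.0001 t 16.35
push 1.5 lat 0.2 z 1.9 | tcp x' -0.0425 y' -0.0001 t 16.48
push 1.5 lat -0.9 z 0.5 | tcp x' -0.0415 y' -0.0001 t 16.60
push 1.4 lat -0.3 z 1.2 | tcp x' -0.0404 y' -0.0001 t 16.73
push 1.8 lat -0.3 z 1.5 | tcp x' -0.0394 y' -0.0000 t 16.85
push 1.8 lat -0.3 z 0.9 | tcp x' -0.0384 y' -0.0001 t 16.98
push 2.2 lat 0.7 z 1.0 | tcp x' -0.0374 y' -0.0000 t 17.10
```

```bash

python3 -m inch '[[0.005,0.0009,0,0,0,0,1]]' >/dev/null && python3 ck.py 4 &&
python3 -m inch '[[0.005,0.0009,0,0,0,0,1]]' >/dev/null && python3 ck.py 4 &&
python3 -m inch '[[0.005,0.0009,0,0,0,0,1]]' >/dev/null && python3 ck.py 4 &&
python3 -m inch '[[0.005,0.0009,0,0,0,0,1]]' >/dev/null && python3 ck.py 4 &&
python3 -m inch '[[0.005,0.0009,0,0,0,0,1]]' >/dev/null && python3 ck.py 4 &&
python3 -m inch '[[0.005,0.0009,0,0,0,0,1]]' >/dev/null && python3 ck.py 4 &&
python3 -m inch '[[0.005,0.0009,0,0,0,0,1]]' >/dev/null && python3 ck.py 4 &&
python3 -m inch '[[0.005,0.0009,0,0,0,0,1]]' >/dev/null && python3 ck.py 4 &&
python3 -m inch '[[0.005,0.0009,0,0,0,0,1]]' >/dev/null && python3 ck.py 4 &&
python3 -m inch '[[0.005,0.0009,0,0,0,0,1]]' >/dev/null && python3 ck.py 4 &&
python3 -m inch '[[0.005,0.0009,0,0,0,0,1]]' >/dev/null && python3 ck.py 4 &&
python3 -m inch '[[0.005,0.0009,0,0,0,0,1]]' >/dev/null && python3 ck.py 4 &&
python3 -m inch '[[0.005,0.0009,0,0,0,0,1]]' >/dev/null && python3 ck.py 4 &&
python3 -m inch '[[0.005,0.0009,0,0,0,0,1]]' >/dev/null && python3 ck.py 4 &&
python3 -m inch '[[0.005,0.0009,0,0,0,0,1]]' >/dev/null && python3 ck.py 4 &&
python3 -m inch '[[0.005,0.0009,0,0,0,0,1]]' >/dev/null && python3 ck.py 4
```

```text
push 1.6 lat -0.7 z 1.4 | tcp x' -0.0364 y' -0.0001 t 17.23
push 0.9 lat 0.4 z 0.7 | tcp x' -0.0354 y' -0.0000 t 17.35
push 2.2 lat 0.5 z 0.6 | tcp x' -0.0343 y' -0.0000 t 17.48
push 2.6 lat 0.9 z 1.2 | tcp x' -0.0333 y' -0.0001 t 17.60
push 0.7 lat 0.2 z 0.9 | tcp x' -0.0323 y' -0.0000 t 17.73
push 1.7 lat -0.7 z 0.4 | tcp x' -0.0313 y' -0.0000 t 17.85
push 2.2 lat -0.1 z 1.3 | tcp x' -0.0303 y' -0.0000 t 17.98
push 2.4 lat 0.2 z 1.1 | tcp x' -0.0293 y' 0.0000 t 18.10
push 1.4 lat -0.7 z 0.8 | tcp x' -0.0283 y' -0.0001 t 18.23
push 1.4 lat -0.3 z 1.7 | tcp x' -0.0272 y' -0.0000 t 18.35
push 1.4 lat -0.4 z 1.1 | tcp x' -0.0262 y' -0.0000 t 18.48
push 1.7 lat 0.3 z 1.2 | tcp x' -0.0252 y' -0.0000 t 18.60
push 2.3 lat -1.7 z 1.3 | tcp x' -0.0242 y' -0.0001 t 18.73
push 1.7 lat -0.2 z 0.9 | tcp x' -0.0232 y' -0.0001 t 18.85
push 1.7 lat -0.6 z 0.6 | tcp x' -0.0222 y' -0.0001 t 18.98
push 7.0 lat -2.0 z 4.1 | tcp x' -0.0214 y' -0.0001 t 19.10
```

Wedging starts with the stake at about x' = +5 mm. Small steps now, aiming for 16–19 N.

```bash

python3 -m inch '[[0,0,0,0,0,0,1]]' >/dev/null && python3 ck.py 15.5 &&
python3 -m inch '[[0.001,0.0002,0,0,0,0,1],[0,0,0,0,0,0,1]]' >/dev/null && python3 ck.py 11 &&
python3 -m inch '[[0.001,0.0002,0,0,0,0,1],[0,0,0,0,0,0,1]]' >/dev/null && python3 ck.py 11 &&
python3 -m inch '[[0.001,0.0002,0,0,0,0,1],[0,0,0,0,0,0,1]]' >/dev/null && python3 ck.py 11 &&
python3 -m inch '[[0.001,0.0002,0,0,0,0,1],[0,0,0,0,0,0,1]]' >/dev/null && python3 ck.py 11
```

```text
push 4.4 lat -2.0 z 1.8 | tcp x' -0.0214 y' -0.0001 t 19.23
push 6.4 lat -3.1 z 2.1 | tcp x' -0.0214 y' -0.0001 t 19.48
push 7.2 lat -2.1 z 3.6 | tcp x' -0.0214 y' -0.0001 t 19.73
push 8.0 lat -1.3 z 3.5 | tcp x' -0.0214 y' -0.0001 t 19.98
push 9.7 lat -2.5 z 5.7 | tcp x' -0.0214 y' -0.0001 t 20.23
```

```bash

python3 -m inch '[[0.002,0.0004,0,0,0,0,1],[0,0,0,0,0,0,1]]' >/dev/null && python3 ck.py 14 &&
python3 -m inch '[[0.002,0.0004,0,0,0,0,1],[0,0,0,0,0,0,1]]' >/dev/null && python3 ck.py 14 &&
python3 -m inch '[[0.001,0.0002,0,0,0,0,1],[0,0,0,0,0,0,1]]' >/dev/null && python3 ck.py 14.5 &&
python3 -m inch '[[0.001,0.0002,0,0,0,0,1],[0,0,0,0,0,0,1]]' >/dev/null && python3 ck.py 14.5 &&
python3 -m inch '[[0.001,0.0002,0,0,0,0,1],[0,0,0,0,0,0,1]]' >/dev/null && python3 ck.py 14.5
```

```text
push 13.3 lat -2.0 z 7.0 | tcp x' -0.0213 y' -0.0001 t 20.48
push 16.1 lat -2.1 z 8.8 | tcp x' -0.0212 y' -0.0001 t 20.73
```

```bash

python3 -m inch '[[0,0,0,0,0,0,1],[0,0,0,0,0,0,1],[0,0,0,0,0,0,1]]' >/dev/null && python3 ck.py 16.8 &&
python3 -m inch '[[0.001,0.0002,0,0,0,0,1],[0,0,0,0,0,0,1],[0,0,0,0,0,0,1]]' >/dev/null && python3 ck.py 16.8 &&
python3 -m inch '[[0.0005,0.0001,0,0,0,0,1],[0,0,0,0,0,0,1],[0,0,0,0,0,0,1]]' >/dev/null && python3 ck.py 16.8
```

```text
push 15.0 lat -2.3 z 8.8 | tcp x' -0.0212 y' -0.0000 t 21.10
push 16.6 lat -3.1 z 10.6 | tcp x' -0.0212 y' -0.0001 t 21.48
push 16.7 lat -2.0 z 10.3 | tcp x' -0.0212 y' -0.0001 t 21.85
```

Steady at about 17 N. Backing off and checking.

```bash

python3 -m inch '[[-0.006,-0.001,0,0,0,0,1],[-0.01,-0.0018,0,0,0,0,1],[-0.03,-0.0053,0,0,0,0,1],[-0.05,-0.0088,0,0,0,0,1],[-0.05,-0.0088,0,0,0,0,1],[0,0,0.15,0,0,0,1],[0,0,0.2,0,0,0,1],[-0.05,0,0.2,0,0,0,1],[-0.1,0,0,0,0,0,1],[0,0,0,0,0,0,1]]';  python3 - <<'E'
from h import *
I,D=optics.snapshot("side");cv2.imwrite("pics/s5.png",cv2.resize(I[185:285,255:395,::-1],None,fx=5,fy=5,interpolation=cv2.INTER_CUBIC))
T,DT=optics.snapshot("top")
e=np.array([np.cos(.174),np.sin(.174)]);n=np.array([-e[1],e[0]]);H=np.array([.5353,-.0018])
for nm,d in(("side",D),("top",DT)):
    W=cloud(nm,d);Z=W[...,2];m=(Z>.062)&(Z<.075)&(np.hypot(W[...,0]-.54,W[...,1])<.035)
    P=W[m];c,r=cv2.minEnclosingCircle((P[:,:2]*1000).astype(np.float32));q=P[:,:2].mean(0)-H
    print(nm,len(P),"post x' %.4f y' %.4f z %.4f r %.1f"%(q@e,q@n,np.median(P[:,2]),r))
E
```

```text
clock: 23.1
tcp_pos: [0.4561, -0.0101, 0.1504]
eef_rot: [-3.141, -0.0, 0.174]
force: [-0.8, 0.4, -0.2]
finger_gap: 0.001
grip_force: 0.0
side 118 post x' 0.0043 y' -0.0036 z 0.0689 r 16.2
top 84 post x' 0.0086 y' -0.0001 z 0.0686 r 15.9
```

View pics/s5.png

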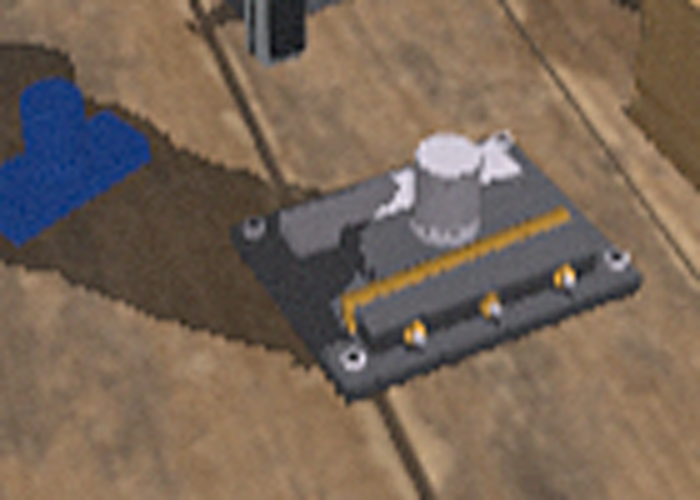

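The side view shows the stake upright in the way with its face at crop (448,155), and the tool clear at (275,30). The face height is 0.0688 m against an expected 0.068, and x' ≈ +6 mm. Handing in.

```bash
python3 -c "
from cell import ctrl
print(ctrl.hand_in())"
```

```text
the job is handed in; nothing more can be done
None
```

I pushed the flat-faced stake home with about 17 N and let go. It stands upright in the way about 6 mm past the middle and the job is handed in, but I didn't test the jam with a tug and the hand-in gave no verdict.

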